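# Return a padlock through the sprung flap of the guard room's return box

## Robot

A 6-joint arm with a two-finger parallel gripper is mounted at the origin on the work surface. World frame = base frame: x ahead of the robot, y to its left, z up, the work surface at z = 0. Lengths are in m, angles in rad, forces in N, time in s.
With the tool pointing down it reaches from about 0.35 to 0.975 m from the base axis. Payload 4.9 kg.
Tool frame: the origin (TCP) lies midway between the tips of the shut fingers; the grasp point (between the pads) lies ctrl.tcp_to_grasp behind it (ctrl.tcp_to_grasp is the distance from the TCP to the grasp point, in m); z points along the fingers, y is the direction in which the jaws open and shut (so a half turn about z gives the same grasp; the last joint's range is limited). The gripper opens to 85 mm and grips with 20 to 120 N. Pads are 22 mm wide; open, the fingers measure 114 mm over their backs; the gripper's body (76 mm by 85 mm) begins 54 mm behind the grasp point. The pads swing forward as they close: fully open they stand 13 mm farther back than shut.
Start: joints at [1.146, 0.053, 1.613, -0, 1.476, -0.119], TCP at [0.188, 0.596, 0.231] pointing down, gripper open.
Joint ranges: [-3.01, 3.01], [-1.01, 2.22], [0.06, 2.58], [-1.02, 4.17], [0.09, 2.62], [-3.14, 3.14]. Speed limits (rad/s): [2.57, 2.57, 3.14, 3.14, 3.14, 3.14].

## Interface

Orientations are given as a rotation vector (axis times angle).
In Python, from station import ctrl, get_image, calibration, finish_job, models gives the robot as it stands.
- The arm moves only by the shell command python3 -m creep 'ROWS' [FORCE]. ROWS is JSON, a list of rows, each a list of 7 numbers: the opening, from 0 (shut) to 1 (fully open), then the shift along the tool's x, y, z in m, then the turn, a rotation vector about the tool's x, y, z in degrees. A call has 1 to 20 rows; each row shifts and turns the commanded pose from where the row before left it, along the tool's axes as they then stand; what a row does not reach is not made up. A row lasts 1/10 s, in which the tool goes at most 50 mm and 8.59 degrees, less where a joint would pass 70% of its speed; a pose out of reach is approached as far as the arm can. A call with a gripper value outside its range is refused whole. The fingers move at their own pace and stop on an object; FORCE is the grip in N (left out, the last holds). Time passes only in rows, so rows that do not move let the fingers close. It gives the time, the measured TCP pose, the force and the opening at its end, in the units of the state.
- ctrl.get_obs(): the state, without advancing time (a new reading comes with each control period).
- get_image(name): name is "scene" or "top" or "wrist"; returns the picture (384x512x3 uint8, red, green, blue); there is no depth.
- calibration(name): a dict with "mtx" (3x3 intrinsics, pixels), "k1" (the pictures are not rectified: a ray, as slopes to the right and down, at radius r is drawn at 1 + k1 r^2 times it, then the intrinsics apply), "R" (3x3) and "t" (3): a world point X has camera coordinates R X + t. Camera axes: x right, y down, z forward; pixel columns grow to the right and rows downward; lengths in m; the calibration is good to about 2 mm. A picture is of the moment at which its call begins: read the wrist's pose just before it. calibration takes no time and is no camera call; for the wrist camera it gives the pose at the moment of the call.
- finish_job(): hands the job in, once; it reports no verdict.
Trained networks look in the newest picture that a camera, given by its name, has taken for a name from the list of things; names that differ only in an ending like _2 or _b are one class to them, and where a whole thing is asked for, a point or a joint stands for the part that bears it (a point fixed in the world has none). Each returns a list of dicts, best first, with "conf" (0 to 1); they miss things now and then, are a little off and sometimes report something else, mostly with a low value. They report only what shows in the picture. A call takes as long as a camera call. They do not tell look-alikes from the thing itself.
- models.search_frame(camera, name): "extent" ([left, top, right, bottom] in pixels, round what is visible of it).
The state is a dict: "t": time; "q": joint angles; "dq": joint speeds; "effort": joint torques, N m; "tool_pos": TCP position; "tool_rot": TCP orientation; "contact_force": force on the tool from outside, world axes, zero at the start; "wrist_torque": the same for the moment, N m; "opening": finger opening in m.
Only numpy, scipy, OpenCV 4.12 (cv2) and the standard library are available. Lean on these libraries where they do the work, as an engineer would, in place of code of your own. Each camera call takes 0.05 s, during which the arm holds its last target. There are 200 camera calls.

## Task

Push the sprung flap of the return box open with one finger and, while that finger keeps it open, push the brass padlock off the box's deck with the other finger so that it drops inside, without picking it up or carrying it. Then take the fingers out so that the flap closes, and leave the other things on the desk where they stand.

Things in the scene. Friction and masses are not known exactly. Their poses are not given: they have to be found in the camera images.
- return_box: Grey steel box fixed to the desk, x -100 to 150 mm, 120 mm wide, hollow to a floor 4 mm above the desk. Origin on the desk below the deck's far edge; x points away from the robot (push direction), y left, z up. Top: flat deck x -100 to 0 at z 125 mm, side rims 8 mm higher; from x 50 side cheeks up to z 165; hood x 106 to 150, top z 165; far end wall is a clear window.
- deck_edge (a point): Middle of the deck's far edge, on the deck's top surface, 125 mm above the desk; axes as the box. The opening, 112 mm wide between walls, runs from here to x = 100 mm and is closed by the flap. What is pushed past this edge drops into the box while the flap is held open.
- flap: Aluminium flap 104 mm wide, 104 mm long, 4 mm thick. Origin on its hinge (rod 8 mm thick), 100 mm beyond and 35 mm above the deck edge. Closed, it has the box's axes and its plate slopes down from hinge to deck edge. Opens inwards: free edge goes down and to +x, up to 1.28 rad (= tilt of its z axis). Sprung shut by 0.2-0.3 N m: a fingertip near deck level needs 3-12 N. Padlock weight won't open it.
- padlock: Small padlock lying flat on the deck, about 120 g: brass body 30 mm (its x) by 38 mm (y) by 16 mm high, with a steel shackle reaching to 39 mm from the origin towards its +y. Origin: centre of the body's underside. At the start it lies 42 to 58 mm before the deck edge, turned up to 0.35 rad from the box.
- sanitiser: White pump bottle, 58 mm in diameter, 173 mm tall, standing on the desk; origin at the centre of its base. Leave alone.
- mug: White mug, 76 mm in diameter, 90 mm tall, standing on the desk; origin at the centre of its base. Leave alone.
- radio: Black handheld radio, 34 x 56 x 110 mm with a stub aerial up to 180 mm, standing on the desk; origin at the centre of its base. Leave alone.
Mind the look-alikes: they are no part of the job. Of the things like the padlock, leave any that is black, purple or white; of the rest the smaller one is meant.

How it is judged:
On the way, in this order (a step that is already met when the one before it is completed fails the run):
1. a finger has pushed the flap open (0.2 rad or more) while the padlock still lies on the deck (angle between flap's own z axis and vertical above 0.2 rad and contact force between the fingers and flap above 0.5 N and z of padlock in the frame of deck_edge above -0.005 m and x of padlock in the frame of deck_edge below 0.01 m), for 0.05 s.
2. the padlock has dropped into the box (30 mm below the deck or more) while a finger still holds the flap open (angle between flap's own z axis and vertical above 0.2 rad and contact force between the fingers and flap above 0.5 N and z of padlock in the frame of deck_edge below -0.03 m and x of padlock in the frame of deck_edge between -0.1 and 0.15 m), for 0.05 s.
At the end, for the whole second after the job is handed in: The padlock lies at rest inside the return box, more than 60 mm below the deck, and the flap is closed again (within 0.08 rad) (angle between flap's own z axis and vertical below 0.08 rad and z of padlock in the frame of deck_edge below -0.06 m and x of padlock in the frame of deck_edge between -0.1 and 0.15 m and y of padlock in the frame of deck_edge between -0.06 and 0.06 m and linear speed of padlock below 0.03 m/s); the robot touches nothing.
It fails at once if the padlock is lifted (more than 35 mm above the deck) (z of padlock in the frame of deck_edge above 0.035 m).
It fails at once if the padlock is carried level out over the opening, or slid up onto the closed flap (more than 30 mm past the deck's edge without dropping), instead of being pushed off the edge (x of padlock in the frame of deck_edge above 0.03 m and z of padlock in the frame of deck_edge above -0.002 m).
It fails at once if a bystander (sanitiser, mug or radio) is shifted by more than 25 mm or tipped (distance of any of sanitiser, mug, radio from where it was at the start of the episode above 0.025 m or angle between any of sanitiser, mug, radio's own z axis and vertical above 0.3 rad).
It also fails if it takes over 32 s, if anything falls off the work surface, if the arm or the gripper's body presses on something with over 40 N, if the wrist force passes 120 N, or if a joint passes its speed limit or range.

## Working session

There is one attempt and no reset: what is moved stays moved. The work goes in short steps, Python scripts to look and compute and a shell command to move; the robot and the scene stay as the last step left them, time stands still between calls to the robot, and variables do not carry over. Pictures are saved under pics/ and viewed, about 8 in all and at most 12, crops included, and the job is handed in when it is done.

```bash
mkdir -p pics; ls; python3 - <<'E'
from station import ctrl,get_image,calibration,models
import cv2,numpy as np
a=get_image("scene");print({n:models.search_frame("scene",n)[:3] for n in ["padlock","flap","return_box"]})
b=get_image("top");print({n:models.search_frame("top",n)[:3] for n in ["padlock","flap","return_box","sanitiser","mug","radio"]})
cv2.imwrite("pics/a.png",cv2.resize(np.vstack([a,b])[...,::-1],None,fx=.78,fy=.78))
cv2.imwrite("pics/top.png",b[...,::-1]);cv2.imwrite("pics/scene.png",a[...,::-1])
for n in ["scene","top"]:print(n,calibration(n))
print(ctrl.get_obs(),ctrl.tcp_to_grasp)
E
```

```text
pics
{'padlock': [{'extent': [304.6, 190.6, 339.4, 212.6], 'conf': 0.86}, {'extent': [272.2, 165.2, 285.1, 190.1], 'conf': 0.61}, {'extent': [247.0, 265.8, 271.9, 281.8], 'conf': 0.61}], 'flap': [{'extent': [190.6, 176.5, 247.0, 200.7], 'conf': 0.74}], 'return_box': [{'extent': [167.7, 150.9, 276.6, 274.5], 'conf': 0.76}]}
{'padlock': [{'extent': [232.2, 284.1, 271.7, 309.9], 'conf': 0.97}, {'extent': [354.4, 245.6, 378.5, 264.5], 'conf': 0.72}, {'extent': [297.9, 263.1, 335.2, 297.1], 'conf': 0.59}], 'flap': [{'extent': [257.0, 133.3, 318.9, 190.2], 'conf': 0.63}], 'return_box': [], 'sanitiser': [{'extent': [326.8, 101.0, 357.5, 139.6], 'conf': 0.92}], 'mug': [], 'radio': [{'extent': [190.7, 215.7, 227.2, 248.1], 'conf': 0.72}]}
scene {'mtx': array([[490.42346605,   0.        , 253.13853636],
       [  0.        , 490.42346605, 189.53609785],
       [  0.        ,   0.        ,   1.        ]]), 'k1': -0.19366523851804968, 'R': array([[-0.7433441 ,  0.66872093,  0.01587035],
       [ 0.41728742,  0.48213481, -0.77033579],
       [-0.52279132, -0.56600206, -0.6374409 ]]), 't': array([
[... 394 characters left out ...]
rray([0.07577356, 0.58339688, 1.00761821])}
{'t': 0.55, 'q': array([ 1.14605118e+00,  5.27007071e-02,  1.61290007e+00, -1.82483193e-05,
        1.47598584e+00, -1.19020623e-01]), 'dq': array([ 0.00041186,  0.00143881,  0.00034537,  0.00035585, -0.00162992,
       -0.0005616 ]), 'effort': array([ 4.20833721e-04, -3.93307722e+01, -3.70140588e+01,  3.07839071e-05,
        8.59263273e-04, -6.64968411e-06]), 'tool_pos': array([0.18812546, 0.5959987 , 0.2313031 ]), 'tool_rot': array([4.78357308e-01, 3.10494099e+00, 1.47610242e-06]), 'contact_force': array([-0.24340687,  0.7154059 ,  0.43373986]), 'wrist_torque': array([-0.02277631,  0.04079485, -0.01107119]), 'opening': 0.08511367172018552} 0.0187
```

View pics/a.png

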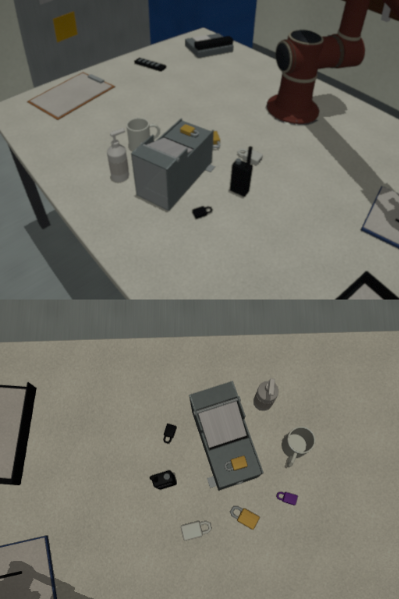

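The scene shows the box with a brass padlock on its deck (top ≈ (305,209)). A second, larger brass padlock lies on the desk, along with black, white and purple ones. I'll zoom the top view for box corners.

```bash
python3 - <<'E'
import cv2
b=cv2.imread("pics/top.png")[95:255,230:360]
cv2.imwrite("pics/b.png",cv2.resize(b,None,fx=4.6,fy=3.75*1,interpolation=cv2.INTER_CUBIC) if 0 else cv2.resize(b,None,fx=3.75,fy=3.75,interpolation=cv2.INTER_CUBIC))
E
```

```text
(no output)
```

View pics/b.png

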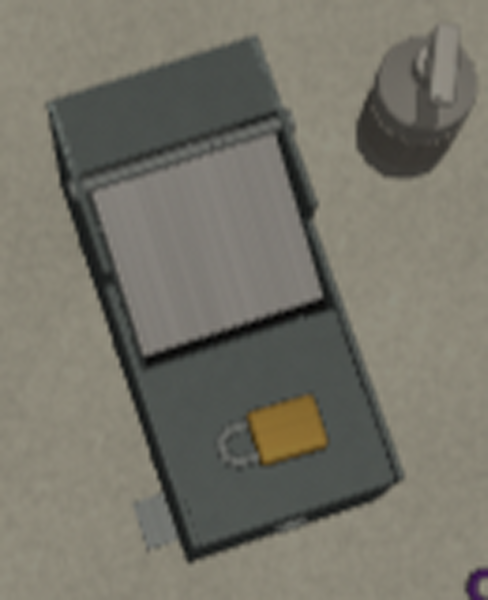

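```bash
cat > h.py <<'E'
import numpy as np,cv2
from scipy.optimize import least_squares
def proj(c,X):
    X=np.atleast_2d(X)
    return cv2.projectPoints(np.asarray(X,float),cv2.Rodrigues(c["R"])[0],c["t"],c["mtx"],np.array([c["k1"],0,0,0.]))[0][:,0]
def place(p,P):
    P=np.atleast_2d(P);x,y,a=p;c,s=np.cos(a),np.sin(a)
    return np.c_[x+c*P[:,0]-s*P[:,1],y+s*P[:,0]+c*P[:,1],P[:,2]]
def fit(c,P,uv,x0):
    r=least_squares(lambda p:(proj(c,place(p,P))-uv).ravel(),x0,loss='soft_l1')
    return r.x,(proj(c,place(r.x,P))-uv).round(1)
E
python3 - <<'E'
from h import *
from station import calibration
c=calibration("top")
px=lambda L:np.array(L)/3.75+[230,95]
P=[[.15,.06,.165],[.15,-.06,.165],[-.1,.06,.133],[-.1,-.06,.133],[.002,.052,.127],[.002,-.052,.127]]
b,r=fit(c,np.array(P),px([[50,102],[257,38],[188,547],[402,474],[145,355],[325,298]]),[.6,0,.2]);print(b,r)
P=[[.015,.019,.141],[.015,-.019,.141],[-.015,-.019,.141],[-.015,.019,.141]]
l,r=fit(c,np.array(P),px([[248,410],[315,395],[328,447],[262,464]]),[.5,0,.2]);print(l,r)
ca,sa=np.cos(b[2]),np.sin(b[2]);d=l-b
print("padlock in box",ca*d[0]+sa*d[1],-sa*d[0]+ca*d[1],d[2])
s=calibration("scene")
print("scene",proj(s,place(b,[[0,0,.125],[.15,.06,.165],[.15,-.06,.165],[-.1,.06,.133],[-.1,-.06,.133]])),proj(s,place(l,P)))
E
```

```text
[ 0.58058436 -0.00795944  0.28812233] [[-1.  -1.2]
 [ 0.1 -1.7]
 [ 0.4 -0.7]
 [ 0.2  0.4]
 [-0.1  2. ]
 [ 0.1  1.8]]
[ 0.52736399 -0.03310601  0.21267706] [[-0.3  0. ]
 [ 0.2 -0.4]
 [ 0.5  0.2]
 [-0.4  0.1]]
padlock in box -0.058172033414010234 -0.008987307291900433 -0.07544527407988774
scene [[230.16613819 182.89778173]
 [213.55996864 216.77653801]
 [167.36466756 196.00472171]
 [274.12750223 166.72695042]
 [232.28593751 151.09027486]] [[243.06488909 169.45645657]
 [230.28711815 163.64498814]
 [237.90662268 157.74378398]
 [250.59122272 163.37537647]]
```

```bash
python3 -m creep '[[1,0,0,-0.005,0,0,8],[1,0,0,-0.005,0,0,8],[1,0,0,-0.005,0,0,8],[1,0,0,-0.005,0,0,8],[1,0,0,0,0,0,8],[1,0,0,0,0,0,8],[1,0,0,0,0,0,8]]' 20 && python3 -m creep '[[1,-0.046,0.011,0,0,0,0],[1,-0.046,0.011,0,0,0,0],[1,-0.046,0.011,0,0,0,0],[1,-0.046,0.011,0,0,0,0],[1,-0.046,0.011,0,0,0,0],[1,-0.046,0.011,0,0,0,0],[1,-0.046,0.011,0,0,0,0],[1,-0.046,0.011,0,0,0,0],[1,-0.046,0.011,0,0,0,0],[1,-0.046,0.011,0,0,0,0],[1,-0.046,0.011,0,0,0,0],[1,-0.046,0.011,0,0,0,0],[1,-0.046,0.011,0,0,0,0],[1,-0.046,0.011,0,0,0,0],[1,-0.046,0.011,0,0,0,0],[1,0,0,0,0,0,0],[1,0,0,0,0,0,0]]'
python3 - <<'E'
from h import *
from station import ctrl,get_image,calibration,models
c=calibration("wrist");w=get_image("wrist");o=ctrl.get_obs();t=get_image("top");s=get_image("scene")
cv2.imwrite("pics/w0.png",w[...,::-1]);cv2.imwrite("pics/t0.png",t[...,::-1])
b=np.array([.58058,-.00796,.28812]);l=np.array([.52736,-.03311,.21268])
print(proj(c,place(b,[[0,.056,.125],[0,-.056,.125],[-.1,.06,.133],[-.1,-.06,.133],[.106,.06,.165],[.106,-.06,.165]])).round(),proj(c,place(l,[[.015,.019,.141],[.015,-.019,.141],[-.015,-.019,.141],[-.015,.019,.141]])).round())
R=cv2.Rodrigues(o["tool_rot"])[0];print(o["t"],o["tool_pos"],R.round(3),o["opening"])
cv2.imwrite("pics/c.png",np.hstack([cv2.resize(w,(456,342)),cv2.resize(s[100:244,130:272],(342,342))])[...,::-1])
E
```

```text
t: 1.25
tool_pos: [0.1882, 0.596, 0.2515]
tool_rot: [-1.887, -2.511, -0.0]
contact_force: [1.0, 0.1, 0.1]
opening: 0.0851
t: 2.95
tool_pos: [0.5422, -0.0197, 0.2511]
tool_rot: [-1.882, -2.514, 0.0]
contact_force: [-0.8, 1.0, 0.0]
opening: 0.0849
[[298. 119.]
 [292. 246.]
 [170. 116.]
 [180. 254.]
 [455. 122.]
 [427. 272.]] [[245. 182.]
 [242. 226.]
 [206. 223.]
 [208. 179.]]
3.0 [ 0.54195395 -0.0188008   0.25118433] [[-0.283  0.959 -0.   ]
 [ 0.959  0.283  0.001]
 [ 0.001 -0.    -1.   ]] 0.08560275243119068
```

View pics/c.png

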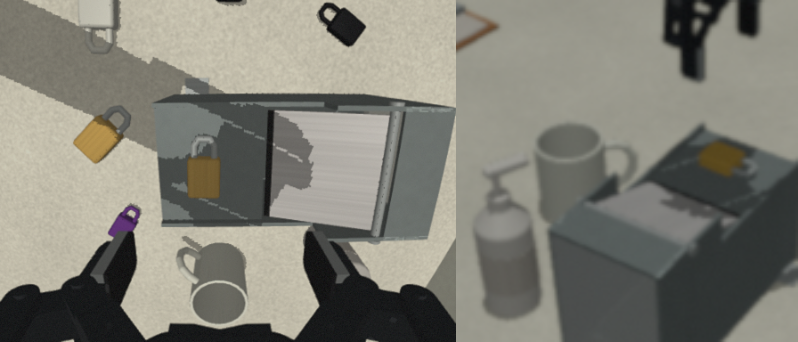

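The wrist view agrees with the fit to about 3 mm: padlock body at about (228,199) px, deck edge at column ~300. The scene crop shows the gripper clear above the deck. I'll descend next.

```bash
python3 -m creep '[[1,-0.005,0.003,0.03,0,0,0],[1,0,0,0.03,0,0,0],[1,0,0,0.03,0,0,0],[1,0,0,0.02,0,0,0],[1,0,0,0.01,0,0,0],[1,0,0,0,0,0,0],[1,0,0,0,0,0,0]]'
python3 - <<'E'
from h import *
from station import ctrl,get_image,calibration,models
w=get_image("wrist");s=get_image("scene");o=ctrl.get_obs()
print(o["tool_pos"],o["contact_force"])
cv2.imwrite("pics/d.png",np.hstack([cv2.resize(w,(456,342)),cv2.resize(s[120:220,160:260],(342,342))])[...,::-1])
E
```

```text
t: 3.8
tool_pos: [0.547, -0.0224, 0.1326]
tool_rot: [1.878, 2.516, 0.001]
contact_force: [1.0, -0.1, 0.6]
opening: 0.0855
[ 0.54755061 -0.02272513  0.13327521] [-0.65616502  0.18207779  0.38037073]
```

View pics/d.png

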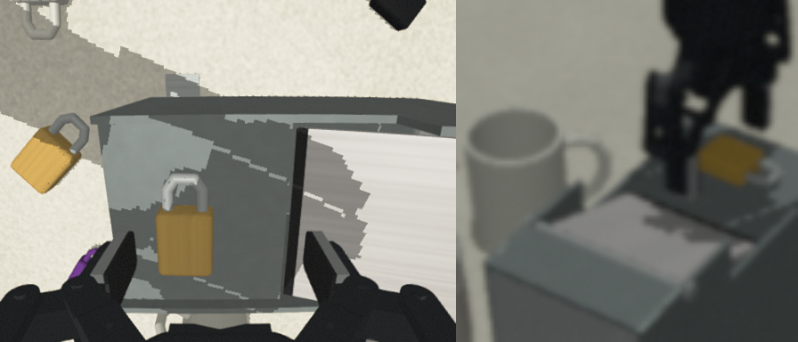

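```bash
python3 - <<'E'
from h import *
from station import ctrl,calibration
c=calibration("wrist");o=ctrl.get_obs();R=cv2.Rodrigues(o["tool_rot"])[0]
for dz in (-.013,-.035):
  T=[[x,y,dz] for y in (-.0425,.0425) for x in (-.011,.011)]
  print((proj(c,np.array(T)@R.T+o["tool_pos"])*.89).round())
l=np.array([.52736,-.03311,.21268])
P=np.array([[.015,.019,.141],[.015,-.019,.141],[-.015,-.019,.141],[-.015,.019,.141]])
uv=np.array([[211,207],[212,274],[157,275],[158,210]])/.89
print(fit(c,P,uv,l))
l=fit(c,P,uv,l)[0];print("padlock in tool",R.T@(np.r_[l[:2],.125]-o["tool_pos"]))
# deck edge in tool
for v in ([304,128],[286,293]):
  m=least_squares(lambda p:(proj(c,[[p[0],p[1],.127]])[0]-np.array(v)/.89),[.58,0]).x
  print(v,R.T@(np.r_[m,.127]-o["tool_pos"]))
E
```

```text
[[140. 264.]
 [136. 227.]
 [302. 264.]
 [306. 227.]]
[[128. 292.]
 [122. 251.]
 [314. 292.]
 [320. 251.]]
(array([ 0.52907225, -0.02974744,  0.28235764]), array([[ 0.8,  4.3],
       [-0.1, -0.8],
       [ 0.6, -2.6],
       [-6.2,  0.4]]))
padlock in tool [-0.00147017 -0.01973624  0.00821955]
[304, 128] [0.05714556 0.04245809 0.00631717]
[286, 293] [-0.04663463  0.04127752  0.00646349]
```

```bash
python3 -m creep '[[1,0,0,0.006,0,0,0],[1,0,0,0.006,0,0,0],[1,0,0,0.003,0,0,0],[1,0,0,0,0,0,0],[1,0,0,0,0,0,0]]'
python3 - <<'E'
from h import *
from station import ctrl,get_image,calibration,models
w=get_image("wrist");s=get_image("scene");o=ctrl.get_obs()
print(o["tool_pos"],o["contact_force"])
cv2.imwrite("pics/e.png",np.hstack([cv2.resize(w,(456,342)),cv2.resize(s[120:220,160:260],(342,342))])[...,::-1])
E
```

```text
t: 4.4
tool_pos: [0.5463, -0.0228, 0.116]
tool_rot: [-1.88, -2.516, 0.0]
contact_force: [-0.8, -0.5, -0.3]
opening: 0.0856
[ 0.54651964 -0.02287086  0.11642943] [ 0.34918937  0.00275256 -0.47969177]
```

View pics/e.png

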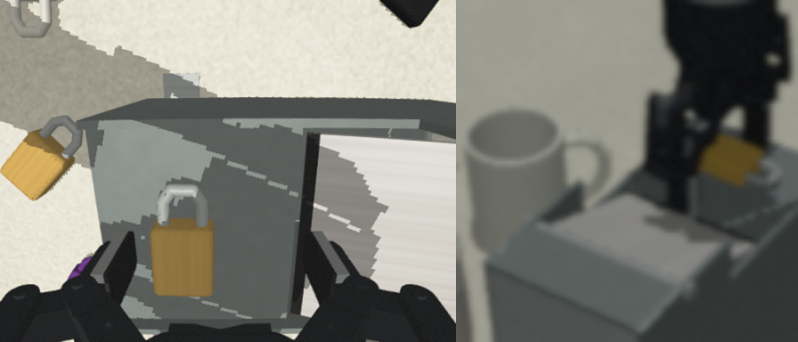

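The fingers straddle the padlock: near finger behind the body (rows 218–297), far finger just past the deck edge, with no contact yet. Next is a first push.

```bash
python3 -m creep '[[1,0,0.006,0,0,0,0],[1,0,0.006,0,0,0,0],[1,0,0.006,0,0,0,0],[1,0,0.006,0,0,0,0],[1,0,0.006,0,0,0,0],[1,0,0.006,0,0,0,0],[1,0,0.004,0,0,0,0],[1,0,0,0,0,0,0],[1,0,0,0,0,0,0]]'
python3 - <<'E'
from h import *
from station import ctrl,get_image,calibration,models
w=get_image("wrist");s=get_image("scene");o=ctrl.get_obs()
print(o["tool_pos"],o["contact_force"])
cv2.imwrite("pics/f.png",np.hstack([cv2.resize(w,(456,342)),cv2.resize(s[120:220,160:260],(342,342))])[...,::-1])
E
```

```text
t: 5.4
tool_pos: [0.5851, -0.0113, 0.1165]
tool_rot: [1.88, 2.516, 0.001]
contact_force: [-2.1, -0.0, 2.4]
opening: 0.0856
[ 0.58505062 -0.01135484  0.11662256] [-2.29078716 -0.13282907  2.52993344]
```

View pics/f.png

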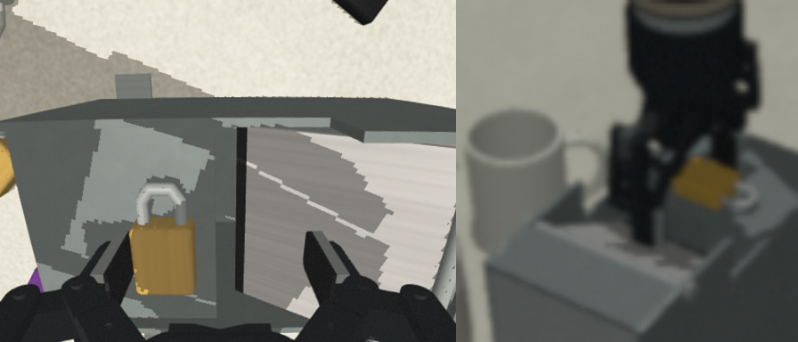

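The flap is opening (free edge at column ~240, about 3.3 N). The padlock touches the near finger, and its front is ~13 mm before the edge at column 217. I'll keep pushing.

```bash
python3 -m creep '[[1,0,0.005,0,0,0,0],[1,0,0.005,0,0,0,0],[1,0,0.005,0,0,0,0],[1,0,0.003,0,0,0,0],[1,0,0,0,0,0,0],[1,0,0.003,0,0,0,0],[1,0,0.003,0,0,0,0],[1,0,0.003,0,0,0,0],[1,0,0.003,0,0,0,0],[1,0,0.002,0,0,0,0],[1,0,0,0,0,0,0],[1,0,0,0,0,0,0]]'
python3 - <<'E'
from h import *
from station import ctrl,get_image,calibration,models
w=get_image("wrist");s=get_image("scene");o=ctrl.get_obs()
print(o["tool_pos"],o["contact_force"])
cv2.imwrite("pics/g.png",np.hstack([cv2.resize(w,(456,342)),cv2.resize(s[120:220,160:260],(342,342))])[...,::-1])
E
```

```text
t: 6.7
tool_pos: [0.6123, -0.0028, 0.1136]
tool_rot: [-1.876, -2.511, 0.009]
contact_force: [-9.2, -2.9, -0.5]
opening: 0.0853
[ 0.61231566 -0.00282638  0.11366365] [-9.33634005 -3.64969865 -0.13309684]
```

View pics/g.png

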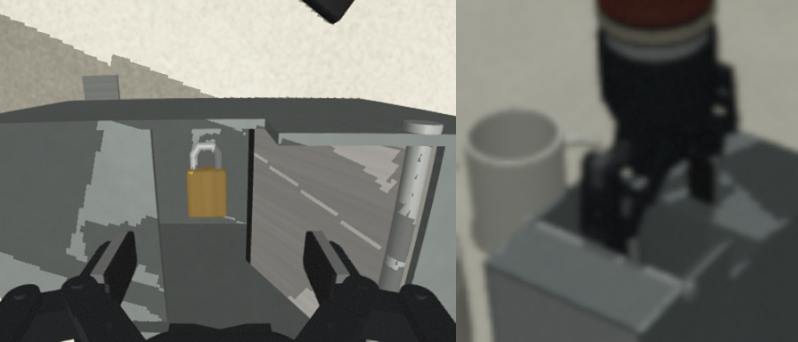

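The padlock has dropped to the box floor: its body is clearly smaller, at (207,193). The finger still holds the flap with ~10 N. I'll hold briefly, then withdraw.

```bash
python3 -m creep '[[1,0,0,0,0,0,0],[1,0,0,0,0,0,0],[1,0,-0.003,-0.003,0,0,0],[1,0,-0.005,-0.004,0,0,0],[1,0,-0.007,-0.004,0,0,0],[1,0,-0.007,-0.005,0,0,0],[1,0,-0.007,-0.006,0,0,0],[1,0,-0.005,-0.01,0,0,0],[1,0,0,-0.02,0,0,0],[1,0,0,-0.03,0,0,0],[1,0,0,-0.03,0,0,0],[1,0,0,-0.02,0,0,0],[1,0,0,0,0,0,0],[1,0,0,0,0,0,0],[1,0,0,0,0,0,0],[1,0,0,0,0,0,0]]'
python3 - <<'E'
from h import *
from station import ctrl,get_image,calibration,models
w=get_image("wrist");s=get_image("scene");t=get_image("top");o=ctrl.get_obs()
print(o["t"],o["tool_pos"],o["contact_force"])
cv2.imwrite("pics/h.png",np.hstack([cv2.resize(w,(400,300)),cv2.resize(s[100:250,130:330],(400,300))])[...,::-1])
E
```

```text
t: 8.4
tool_pos: [0.5819, -0.0119, 0.2461]
tool_rot: [-1.878, -2.514, 0.003]
contact_force: [-0.9, 0.2, -0.6]
opening: 0.0852
8.55 [ 0.58238624 -0.0119562   0.24707933] [0.28290644 0.12506464 0.72084898]
```

View pics/h.png

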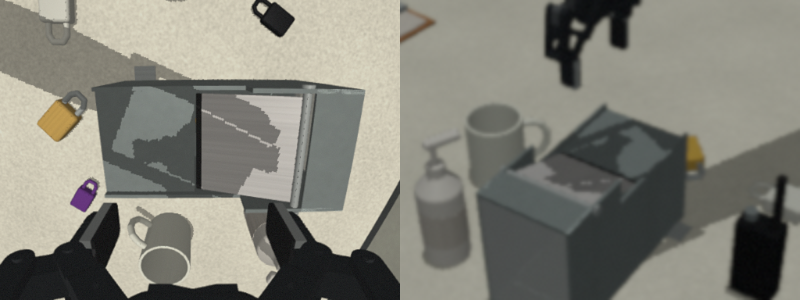

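The flap is shut again (its edge is back at the deck edge), the deck is empty, and the gripper is clear. The mug, sanitiser and radio look unmoved.

```bash
python3 -c "
from station import finish_job;print(finish_job())"
```

```text
the job is handed in; nothing more can be done
None
```

The small brass padlock is in the return box and the flap is shut again; I handed the job in at about 8.6 s of the 32 s allowed.

With the gripper fully open along the box, the far finger pushed the flap open. In the same motion the near finger slid the padlock off the deck edge.

**While the flap was held open:** the wrist picture showed the padlock lying on the box floor, with about 10 N on the fingers.

**After withdrawing:** the last pictures showed the deck empty, the flap closed and the gripper clear, with contact force at noise level. The mug, sanitiser and radio looked unmoved by eye; I did not measure their shift or the final flap angle.

**Position agreement:** the top-camera and wrist-camera estimates differed by about 3 mm, which the clearances covered. No check failed.

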